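Set the bench dial and trigger the reading

TASK

Push the orange pointer arm of the big dial box round, either way, with a fingertip until its tip points at the green tab on the dial's rim, and only then press the red button on the grey trigger box all the way down and let it come up again. Use only touch: do not straddle and pinch the pointer, do not lift or shift the trigger box, do not move the green tab, and leave everything else where it stands.

Things in the scene. Friction and masses are not known exactly. Their poses are not given: they have to be found in the camera images.
- dial: Dark blue instrument box screwed to the table, 220 x 220 mm, its top 85 mm above the table, with a white dial 212 mm across on top. Origin: centre of the underside, right below the pointer's pivot. z up; its front faces its own -x. Two binding posts (15 mm across, 18 mm tall) stand on the top's two rear corners, 130 mm from the pivot.
- pointer: Orange pointer arm, a bar 10 mm wide and 20 mm tall, from 10 mm behind the pivot to its tip 74.5 mm from it; its underside is 7 mm and its top 27 mm above the dial face. A black hub 32 mm across, 31 mm tall, covers the pivot. Origin: on the pivot axis at the dial face (85 mm above the table); x runs along the bar to its tip, z up. It turns freely through the full circle either way, against light friction (about 0.06 N m), and stays where it is left.
- pointer_tip (a point): The pointer's tip, at mid height of the bar: 74.5 mm from the pivot, 17 mm above the dial face (102 mm above the table).
- tab: Green index tab clipped on the dial's rim, 16 mm wide, from 84 to 110 mm from the pivot, 8 mm tall above the dial face. Origin: on the pivot axis at the dial face; x runs outward through the middle of the tab, z up. It can be shifted round the rim against light friction, if knocked. The pointer passes inside it without touching.
- trigger: Loose grey trigger box on rubber feet, 80 x 80 mm, 44 mm tall (47 mm at the black collar, 44 mm across, round the button), 0.5 kg. Origin: centre of the underside; z up.
- button_top (a point): Centre of the top face of the red push button, 32 mm across, in the middle of the trigger box; 60 mm above the table when up. It is pressed straight down.
- button (a joint): Travel of the red button: 0 up, 0.006 m fully down; sprung, about 2 N to start and 5.5 N fully down.
- tab_mark (a point): The middle of the green tab's top face, 95 mm from the pivot and 8 mm above the dial face.
- meter: Bystander, to be left alone: yellow hand multimeter, 110 x 75 x 34 mm (40 mm at its dial knob), lying flat. Origin: its underside's centre, or near it.
- mug: Bystander, to be left alone: blue mug, 80 mm across, 90 mm tall. Origin: its underside's centre, or near it.
- tape: Bystander, to be left alone: roll of black tape, 70 mm across, 19 mm tall, lying flat. Origin: its underside's centre, or near it.
- screwdriver: Bystander, to be left alone: screwdriver, lying flat. Origin: its underside's centre, or near it.
- tray: Bystander, to be left alone: blue parts tray, 70 x 100 x 30 mm. Origin: its underside's centre, or near it.
- plug: Bystander, to be left alone: black two-pin plug, body 30 x 34 x 16 mm. Origin: its underside's centre, or near it.
Things that resemble listed ones, but are neither listed nor needed, are in the scene too. Leave any pink or purple look-alike of the trigger alone.

How it is judged:
By the outcome, as a careful person would: the job done as asked, in the order asked, and still so for the second after the job is handed in, with the robot touching nothing.
It also fails if it takes over 51 s, if anything falls off the work surface, if the arm or the gripper's body presses on something with over 40 N, if the wrist force passes 120 N, or if a joint passes its speed limit or range.

ROBOT

A 6-joint arm with a two-finger parallel gripper is mounted at the origin on the work surface. World frame = base frame: x ahead of the robot, y to its left, z up, the work surface at z = 0. Lengths are in mm, angles in rad, forces in N, time in s.
With the tool pointing down it reaches from about 375 to 975 mm from the base axis. Payload 3.8 kg.
Tool frame: the origin (TCP) lies between the finger pads; the fingertips stand 19 mm ahead of it and the grasp point (between the pads) is the TCP; z points along the fingers, y is the direction in which the jaws open and shut (so a half turn about z gives the same grasp; the last joint's range is limited). The gripper opens to 88 mm and grips with 3 to 60 N. Pads are 18 mm wide; open, the fingers measure 123 mm over their backs; the gripper's body (75 mm by 187 mm) begins 45 mm behind the grasp point.
Start: joints at [1.213, 0.264, 1.604, -0, 1.274, -0.037], TCP at [212.843, 640.559, 257.706] pointing down, gripper open.
Joint ranges: [-2.63, 2.63], [-0.94, 2.18], [0.31, 2.57], [-1.31, 4.45], [0, 2.66], [-2.55, 2.55]. Speed limits (rad/s): [2.57, 2.57, 3.14, 3.14, 3.14, 3.14].

INTERFACE

Orientations are given as a unit quaternion [x, y, z, w].
In Python, from rig import robot gives the robot as it stands.
- The arm moves only by the shell command python3 -m crank 'ROWS'. ROWS is text: rows parted by semicolons, each of 5 numbers parted by spaces: the opening, from 0 (shut) to 1 (fully open), then the shift along the world's x, y, z in mm, then the turn about the world's z in degrees. A call has 1 to 5 rows; each row is the pose to reach, as a shift and turn from the pose commanded when the call began; what a row does not reach only later rows make up. A row lasts 1/8 s, in which the tool goes at most 62.5 mm and 10.7 degrees, less where a joint would pass 70% of its speed; a pose out of reach is approached as far as the arm can. A call with a gripper value outside its range is refused whole. The fingers move at their own pace and stop on an object; the grip force is fixed at half the most. Time passes only in rows, so rows that repeat a pose let the fingers close. It gives the time, the measured TCP pose, the force and the opening at its end, in the units of the state.
- robot.read_state(): the state, without advancing time (a new reading comes with each control period).
- robot.camera(name): name is "scene" or "top" or "wrist"; returns the picture (480x640x3 uint8, red, green, blue); there is no depth.
- robot.camera_model(name): a dict with "vfov" (degrees; the focal length in pixels is half the picture's height over the tangent of half this angle, whatever the lens; pixels are square), "cx", "cy" (the principal point, pixels), "k1" (the pictures are not rectified: a ray, as slopes to the right and down, at radius r is drawn at 1 + k1 r^2 times it, then the intrinsics apply), "world_from_camera" (4x4, takes a point from camera to world coordinates). Camera axes: x right, y up, looking along -z (the intrinsics and any distortion apply to the point x, -y, -z); pixel columns grow to the right and rows downward; lengths in mm; the calibration is good to about 2 mm. A picture is of the moment at which its call begins: read the wrist's pose just before it. camera_model takes no time and is no camera call; for the wrist camera it gives the pose at the moment of the call.
- robot.close_job(): hands the job in, once; it reports no verdict.
The state is a dict: "time_s": time; "q": joint angles; "joint_velocities": joint speeds; "joint_efforts": joint torques, N m; "tcp_pos": TCP position; "eef_rot": TCP orientation; "wrist_force": force on the tool from outside, world axes, zero at the start; "moment": the same for the moment, N m; "gripper_width": finger opening in mm.
Only numpy, scipy, OpenCV 4.12 (cv2) and the standard library are available. Lean on these libraries where they do the work, as an engineer would, in place of code of your own. Each camera call takes 0.05 s, during which the arm holds its last target.

## Working session

There is one attempt and no reset: what is moved stays moved. The work goes in short steps, Python scripts to look and compute and a shell command to move; the robot and the scene stay as the last step left them, time stands still between calls to the robot, and variables do not carry over. Pictures are saved under pics/ and viewed, and the job is handed in when it is done.

```bash
ls; mkdir -p pics; python3 - <<'E'
from rig import robot
import cv2
for n in ("scene","top","wrist"):
    m=robot.camera_model(n); print(n,m)
    cv2.imwrite(f"pics/{n}0.png",robot.camera(n)[:,:,::-1])
s=robot.read_state(); print(s)
E
```

```text
pics
scene {'vfov': 46.414681358777216, 'cx': 323.23138782412684, 'cy': 236.3267048954386, 'k1': -0.11632017489248551, 'world_from_camera': array([[-2.20062584e-01, -8.37776458e-01,  4.99702978e-01,
         1.12706144e+03],
       [ 9.75463236e-01, -1.85511275e-01,  1.18562395e-01,
         2.23973500e+02],
       [-6.62824697e-03,  5.13533031e-01,  8.58044225e-01,
         1.16422610e+03],
       [ 0.00000000e+00,  0.00000000e+00,  0.00000000e+00,
         1.00000000e+00]])}
top {'vfov': 55.439549940145255, 'cx': 315.8705853219261, 'cy': 237.88694731430846, 'k1': -0.0776142322240959, 'world_from_camera': array([[ 4.01311806e-02,  9.76860655e-01, -2.10077961e-01,
         3.13938954e+02],
       [-9.99186424e-01,  3.83927721e-02, -1.23484747e-02,
         6.45858373e+01],
       [-3.99726387e-03,  2.10402605e-01,  9.77606652e-01,
         9.80107174e+02],
       [ 0.00000000e+00,  0.00000000e+00,  0.00000000e+00,
         1.00000000e+00]])}
wrist {'vfov': 67.67804249673624, 'cx': 316.8748089848487, 'cy': 242.03999295190516, 'k1': -0.05716433384894289, 'world_from_camera': array([[ 3
[... 324 characters left out ...]
+00]])}
{'time_s': 0.15, 'q': array([ 1.21305960e+00,  2.64562497e-01,  1.60502233e+00,  1.62483720e-05,
        1.27373532e+00, -3.68983046e-02]), 'joint_velocities': array([-0.00239621, -0.00226995, -0.00521665,  0.00162403, -0.00302586,
       -0.0016658 ]), 'joint_efforts': array([-4.52108015e-04, -5.02845454e+01, -3.57467544e+01,  7.29568116e-02,
        2.49188236e-02, -1.16512806e-04]), 'tcp_pos': array([212.68609702, 640.07713202, 256.70638405]), 'eef_rot': array([ 1.59734342e-01,  9.87159660e-01, -8.45463808e-04, -1.76944115e-04]), 'wrist_force': array([0.54168298, 0.23325411, 0.5795754 ]), 'moment': array([-0.03466629,  0.02776166,  0.03253004]), 'gripper_width': 88.09203845737282}
```

View pics/scene0.png

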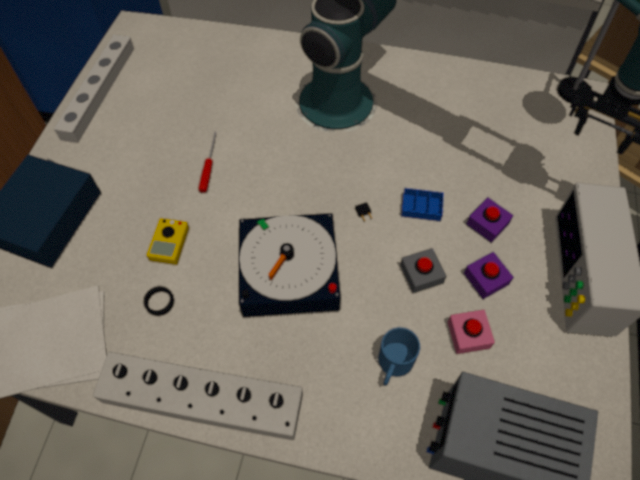

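View pics/top0.png

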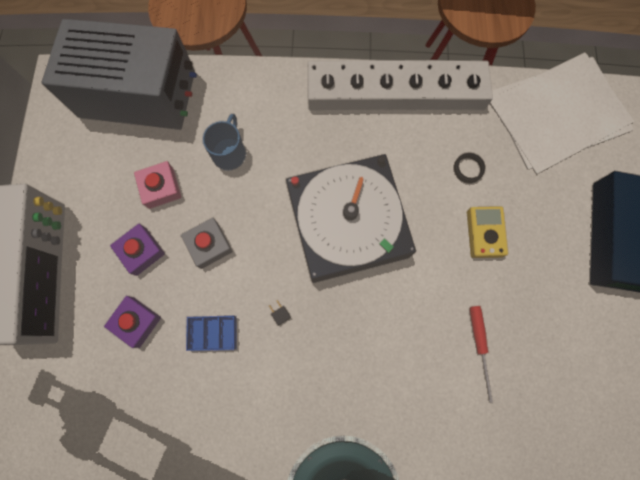

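View pics/wrist0.png

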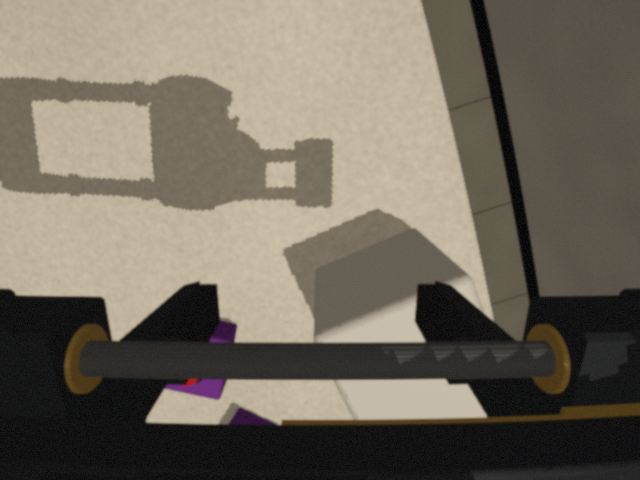

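The top view has the dial hub near (351,211), the pointer tip near (361,179), the tab near (387,245), and the grey trigger's button near (204,241). Next I'll segment them for exact positions.

```bash
cat > h.py <<'E'
import numpy as np, cv2
from rig import robot
def K(m):
    f=240/np.tan(np.radians(m['vfov']/2)); return f
def p2w(m,uv,z):
    f=K(m); d=np.array([(uv[0]-m['cx'])/f,(uv[1]-m['cy'])/f]); u=d.copy()
    for _ in range(30): u=d/(1+m['k1']*(u@u))
    T=m['world_from_camera']; r=T[:3,:3]@np.array([u[0],-u[1],-1.]); o=T[:3,3]
    return (o+r*(z-o[2])/r[2])
def w2p(m,P):
    T=m['world_from_camera']; c=T[:3,:3].T@(np.asarray(P,float)-T[:3,3]); u=np.array([c[0]/-c[2],-c[1]/-c[2]])
    u=u*(1+m['k1']*(u@u)); return u*K(m)+[m['cx'],m['cy']]
def hsv(im): return cv2.cvtColor(im,cv2.COLOR_RGB2HSV)
def blobs(im,lo,hi,box,minA=15):
    M=cv2.inRange(hsv(im),np.array(lo),np.array(hi)); B=np.zeros_like(M); x0,y0,x1,y1=box; B[y0:y1,x0:x1]=M[y0:y1,x0:x1]
    n,l,s,c=cv2.connectedComponentsWithStats(B); 
    return [(s[i,4],c[i],(l==i)) for i in range(1,n) if s[i,4]>=minA]
E
python3 - <<'E'
from h import *
m={n:robot.camera_model(n) for n in("top","scene")}
im={n:cv2.imread(f"pics/{n}0.png")[:,:,::-1].copy() for n in m}
box={"top":(285,150,420,285),"scene":(235,205,345,320)}
tb={"top":(180,215,235,270),"scene":(400,245,450,292)}
for n in m:
    for nm,lo,hi,z in(("orange",(5,120,80),(18,255,255),112),("green",(45,100,60),(85,255,255),93)):
        for a,c,msk in blobs(im[n],lo,hi,box[n]):
            print(n,nm,a,c,p2w(m[n],c,z).round(1))
            ys,xs=np.nonzero(msk); print('  bbox',xs.min(),xs.max(),ys.min(),ys.max())
    # hub dark in the middle
    cc=(351,211) if n=="top" else (287,250)
    for a,c,msk in blobs(im[n],(0,0,0),(179,255,70),(cc[0]-14,cc[1]-14,cc[0]+14,cc[1]+14)): print(n,'hub',a,c,p2w(m[n],c,116).round(1))
    # white dial
    for a,c,msk in blobs(im[n],(0,0,130),(40,70,255),box[n],500):
        h=cv2.convexHull(np.argwhere(msk)[:,::-1].astype(np.int32)); e=cv2.fitEllipse(h); print(n,'dial',a,e,p2w(m[n],e[0],85).round(1))
    for lo,hi in(((0,130,60),(4,255,255)),((172,130,60),(179,255,255))):
        for a,c,msk in blobs(im[n],lo,hi,tb[n],5): print(n,'btn',a,c,p2w(m[n],c,60).round(1))
    c={"top":im[n][140:300,170:430],"scene":im[n][195:325,230:460]}[n]
    cv2.imwrite(f"pics/{n}0z.png",cv2.resize(c,None,fx=3,fy=3,interpolation=cv2.INTER_CUBIC)[:,:,::-1])
E
```

```text
top orange 101 [357.13861386 190.46534653] [600.2  -2.7 112. ]
  bbox 352 362 178 202
top hub 20 [349.7 217. ] [544.   11.1 116. ]Traceback (most recent call last):
  File "<stdin>", line 16, in <module>
cv2.error: OpenCV(4.12.0) /io/opencv/modules/imgproc/src/shapedescr.cpp:361: error: (-201:Incorrect size of input array) There should be at least 5 points to fit the ellipse in function 'fitEllipseNoDirect'
```

```bash
python3 - <<'E'
from h import *
for n in("top","scene"):
    im=cv2.imread(f"pics/{n}0.png")
    c={"top":im[140:300,170:430],"scene":im[195:325,230:460]}[n]
    cv2.imwrite(f"pics/{n}0z.png",cv2.resize(c,None,fx=3,fy=3,interpolation=cv2.INTER_CUBIC))
    h=hsv(im[:,:,::-1].copy())
    for p in ({"top":[(387,245),(351,211),(330,225),(204,241),(294,182),(300,200),(250,260)],"scene":[(263,225),(287,250),(300,270),(424,266),(245,300)]}[n]): print(n,p,h[p[1],p[0]])
E
```

```text
top (387, 245) [ 62  97 132]
top (351, 211) [ 10  24 126]
top (330, 225) [ 14  26 185]
top (204, 241) [  1 154 171]
top (294, 182) [  2 148 157]
top (300, 200) [ 15  26 160]
top (250, 260) [ 16  36 177]
scene (263, 225) [ 70 223 110]
scene (287, 250) [ 5 20 75]
scene (300, 270) [ 18  29 156]
scene (424, 266) [  0 255 146]
scene (245, 300) [109 137  26]
```

View pics/top0z.png

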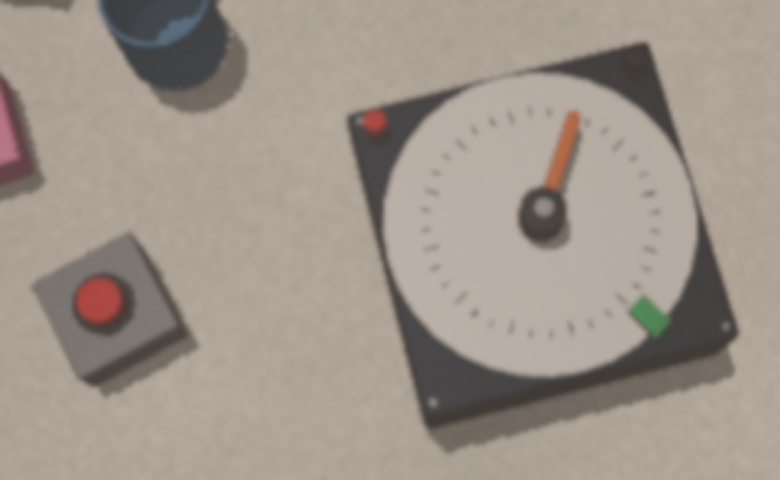

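View pics/scene0z.png

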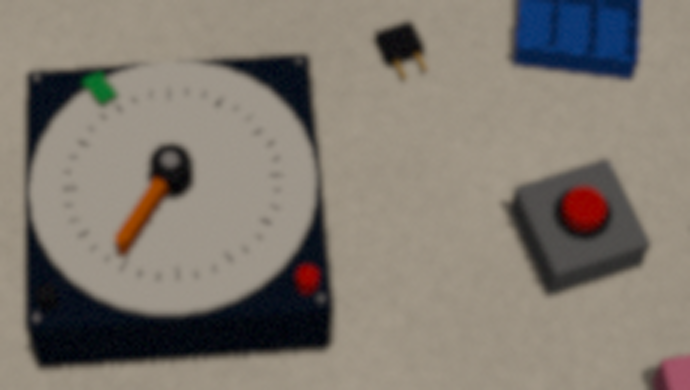

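```bash
python3 - <<'E'
from h import *
m={n:robot.camera_model(n) for n in("top","scene")}
im={n:cv2.imread(f"pics/{n}0.png")[:,:,::-1].copy() for n in m}
box={"top":(285,150,420,285),"scene":(235,205,345,320)}
tb={"top":(180,215,235,270),"scene":(400,245,450,292)}
seed={"top":(330,225),"scene":(300,270)}
from scipy.optimize import least_squares
for n in m:
    for nm,lo,hi,z in(("orange",(4,100,80),(20,255,255),112),("green",(45,70,60),(85,255,255),93)):
        for a,c,msk in blobs(im[n],lo,hi,box[n]):
            w=p2w(m[n],c,z); print(n,nm,a,c.round(1),w.round(1))
    h=hsv(im[n])
    # radial edge search of disc rim: dark border
    V=cv2.GaussianBlur(h[:,:,2],(0,0),0.7).astype(float)
    c0=p2w(m[n],(351,213) if n=="top" else (288,257),85); pts=[]
    for t in np.arange(0,360,4):
        rr=np.arange(92,120,0.5); vs=[]
        for r in rr:
            u=w2p(m[n],c0+[r*np.cos(np.radians(t)),r*np.sin(np.radians(t)),0]); vs.append(cv2.getRectSubPix(V.astype(np.float32),(1,1),(float(u[0]),float(u[1])))[0,0])
        vs=np.array(vs); g=np.gradient(vs); i=np.argmin(g[:44]); 
        if g[i]<-6: pts.append(c0[:2]+rr[i]*np.array([np.cos(np.radians(t)),np.sin(np.radians(t))]))
    pts=np.array(pts); f=least_squares(lambda p:np.hypot(*(pts-p[:2]).T)-p[2],[*c0[:2],106],loss='soft_l1')
    print(n,'dial',len(pts),f.x.round(2),np.abs(f.fun).mean())
    for a,c,msk in blobs(im[n],(0,120,60),(4,255,255),tb[n],5): print(n,'btn',a,c,p2w(m[n],c,60).round(1))
    for a,c,msk in blobs(im[n],(0,120,60),(4,255,255),box[n],5): print(n,'post',a,c,p2w(m[n],c,103).round(1))
E
```

```text
top orange 122 [357.2 190.4] [600.3  -2.7 112. ]
top green 81 [386.4 245.4] [494.9 -64.5  93. ]
top dial 75 [560.18   9.59 106.35] 0.3306500149067377
top btn 184 [202.68478261 239.85326087] [498.3 310.2  60. ]
top post 38 [294.5 180. ] [620.4 123.7 103. ]
scene orange 170 [276.3 266.3] [608.2  -2.6 112. ]
scene green 75 [262.6 223.6] [500.2 -65.5  93. ]
scene dial 68 [563.3    7.95 106.81] 0.44083200009998935
scene btn 181 [424.42541436 263.87845304] [505.1 308.5  60. ]
scene post 40 [331.8 287.3] [626.7 122.3 103. ]
```

Pivot is about (561.7, 8.8). The pointer stands near -15° and the tab near -131° (world yaw). The button is about (501, 309). I'll approach with the gripper shut and push clockwise.

```bash
python3 -m crank '0 60 -50 0 3.4; 0 110 -90 0 3.4; 0 145 -140 0 3.4; 0 180 -190 0 3.4; 0 215 -240 0 3.4'
```

```text
time_s: 0.78
tcp_pos: [421.7, 408.7, 257.4]
eef_rot: [0.13, 0.991, -0.0, -0.0]
wrist_force: [0.2, 0.3, -0.5]
gripper_width: 40.1
```

```bash
python3 -m crank '0 30 -52 0 0; 0 60 -104 0 0; 0 90 -156 0 0; 0 120 -208 0 0; 0 148 -260 0 0'; python3 -m crank '0 26 -55 0 0; 0 45 -105 -50 0; 0 45 -105 -80 0; 0 45 -105 -80 0'
python3 - <<'E'
from h import *
s=robot.read_state(); print(s['q'].round(3),s['tcp_pos'].round(1),s['gripper_width'],s['wrist_force'].round(2))
for n in("top","wrist","scene"): cv2.imwrite(f"pics/{n}1.png",robot.camera(n)[:,:,::-1])
E
```

```text
time_s: 1.4
tcp_pos: [569.4, 148.6, 257.5]
eef_rot: [0.13, 0.991, 0.0, -0.0]
wrist_force: [0.3, -0.1, 0.2]
gripper_width: 0.5
time_s: 1.9
tcp_pos: [611.0, 44.4, 173.5]
eef_rot: [0.131, 0.991, -0.001, -0.004]
wrist_force: [0.5, 0.4, -0.2]
gripper_width: 0.5
[ 0.032  0.217  1.822  0.     1.111 -1.276] [611.   44.4 173.5] 0.5127710596735587 [ 0.51  0.45 -0.22]
```

```bash
python3 - <<'E'
import cv2,numpy as np
a=cv2.imread("pics/top1.png")[130:310,250:450];b=cv2.imread("pics/scene1.png")[160:340,210:410]
cv2.imwrite("pics/c1.png",cv2.resize(np.hstack([a,b]),None,fx=2,fy=2,interpolation=cv2.INTER_CUBIC))
E
```

```text
(no output)
```

View pics/c1.png

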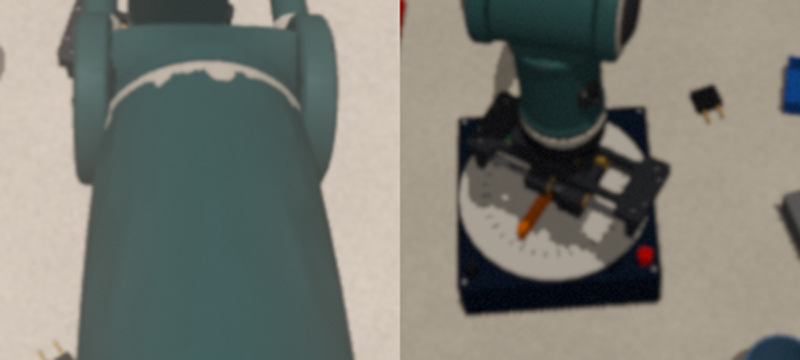

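View pics/wrist1.png

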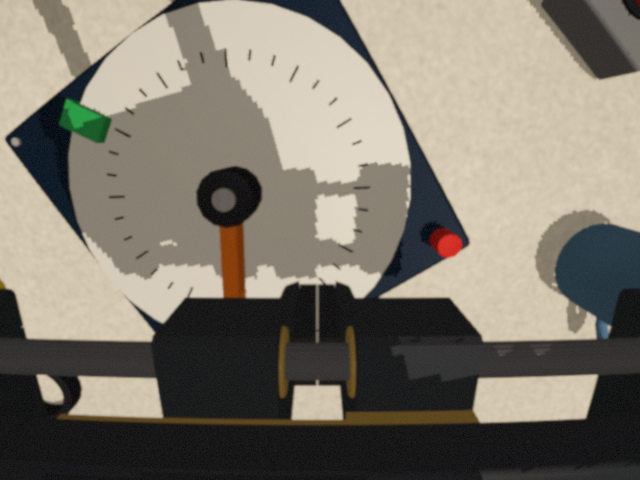

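```bash
cat >> h.py <<'E'
def bar_edges(m,msk):
    pass
def meas(im,m,hubuv=None):
    out={}
    for nm,lo,hi,z in(("orange",(4,150,50),(20,255,255),112),("green",(45,90,40),(85,255,255),93)):
        bs=blobs(im,lo,hi,(0,0,640,480),60)
        for a,c,msk in bs:
            ys,xs=np.nonzero(msk); w=np.array([p2w(m,(x,y),z)[:2] for x,y in zip(xs,ys)])
            mu=w.mean(0); ev,E=np.linalg.eigh(np.cov(w.T)); d=E[:,1]
            print(nm,a,c.round(1),mu.round(1),'dir',round(np.degrees(np.arctan2(d[1],d[0])),1),'len',(np.sqrt(ev)*3.46).round(1))
            out[nm]=mu
    return out
E
python3 - <<'E'
from h import *
m=robot.camera_model("wrist"); print(m['world_from_camera'].round(3))
im=cv2.imread("pics/wrist1.png")[:,:,::-1].copy()
o=meas(im,m)
P=p2w(m,(223,200),116); print("hub",P)
for pv in (P[:2],np.array([561.7,8.8])):
    for k in o: d=o[k]-pv; print(k,np.hypot(*d).round(1),np.degrees(np.arctan2(d[1],d[0])).round(1))
# rim fit
V=cv2.GaussianBlur(hsv(im)[:,:,2],(0,0),1).astype(float)
E
```

```text
[[ 2.5800e-01 -9.3100e-01 -2.5900e-01  5.4892e+02]
 [ 9.6600e-01  2.4800e-01  6.9000e-02  6.4282e+01]
 [ 0.0000e+00 -2.6800e-01  9.6300e-01  3.0603e+02]
 [ 0.0000e+00  0.0000e+00  0.0000e+00  1.0000e+00]]
orange 1567 [232.5 261.1] [599.8   0.7] dir 163.3 len [12.4 44.3]
orange 430 [282.2 362.2] [671.3   9.2] dir 162.5 len [ 4.8 54. ]
orange 448 [351.5 361.4] [681.9  51.3] dir 167.9 len [ 5. 54.]
orange 2754 [324.3 418.8] [720.9  23.2] dir 76.1 len [  8.8 268.4]
green 1380 [ 83.2 120.6] [500.3 -63.5] dir 49.1 len [16.6 28.7]
hub [564.50073835   8.08802327 116.        ]
orange 157.1 5.5
green 96.1 -131.9
orange 159.8 5.2
green 94.8 -130.3
```

```bash
python3 -m crank '0 8 0 -30 0; 0 8 0 -61 0; 0 8 0 -61 0'; python3 - <<'E'
from h import *
s=robot.read_state(); t=s['tcp_pos']; print(t.round(1),s['wrist_force'].round(2))
pv=np.array([562.5,8.6])
for th,d in [(-15,32),(-15,25),(-15,20)]+[(x,20) for x in range(-23,-136,-8)]:
    a=np.radians(th);u=np.array([np.cos(a),np.sin(a)]);n=np.array([-u[1],u[0]])
    print(th,d,(pv+50*u+d*n).round(1),(pv+50*u+d*n-t[:2]).round(1))
E
```

```text
time_s: 2.42
tcp_pos: [620.8, 46.6, 116.3]
eef_rot: [0.13, 0.992, -0.0, -0.001]
wrist_force: [0.2, -0.0, -0.4]
gripper_width: 0.3
[620.8  46.6 116.3] [ 0.22 -0.01 -0.37]
-15 32 [619.1  26.6] [ -1.8 -20. ]
-15 25 [617.3  19.8] [ -3.6 -26.7]
-15 20 [616.  15.] [ -4.9 -31.6]
-23 20 [616.3   7.5] [ -4.5 -39.1]
-31 20 [615.7  -0. ] [ -5.2 -46.6]
-39 20 [613.9  -7.3] [ -6.9 -53.9]
-47 20 [611.2 -14.3] [ -9.6 -60.9]
-55 20 [607.6 -20.9] [-13.3 -67.4]
-63 20 [603.  -26.9] [-17.8 -73.4]
-71 20 [597.7 -32.2] [-23.1 -78.7]
-79 20 [591.7 -36.7] [-29.2 -83.2]
-87 20 [585.1 -40.3] [-35.7 -86.8]
-95 20 [578.1 -43. ] [-42.8 -89.5]
-103 20 [570.7 -44.6] [-50.1 -91.2]
-111 20 [563.3 -45.2] [-57.6 -91.8]
-119 20 [555.8 -44.8] [-65.1 -91.4]
-127 20 [548.4 -43.4] [-72.5 -89.9]
-135 20 [541.3 -40.9] [-79.5 -87.4]
```

```bash
python3 -m crank '0 -2 -20 0 0; 0 -3.6 -26.7 0 0; 0 -5 -31.6 0 0; 0 -4.5 -39 0 -8; 0 -5 -46.5 0 -16'; python3 - <<'E'
from h import *
s=robot.read_state(); print(s['tcp_pos'].round(1),s['wrist_force'].round(2),s['moment'].round(2))
cv2.imwrite("pics/w2.png",robot.camera("wrist")[:,:,::-1])
E
```

```text
time_s: 3.05
tcp_pos: [617.4, -1.2, 117.8]
eef_rot: [0.27, 0.963, 0.001, 0.001]
wrist_force: [-0.3, 2.2, 1.2]
gripper_width: 0.4
[617.4  -1.2 117.8] [-0.34  2.18  1.25] [ 0.15  0.05 -0.05]
```

View pics/w2.png

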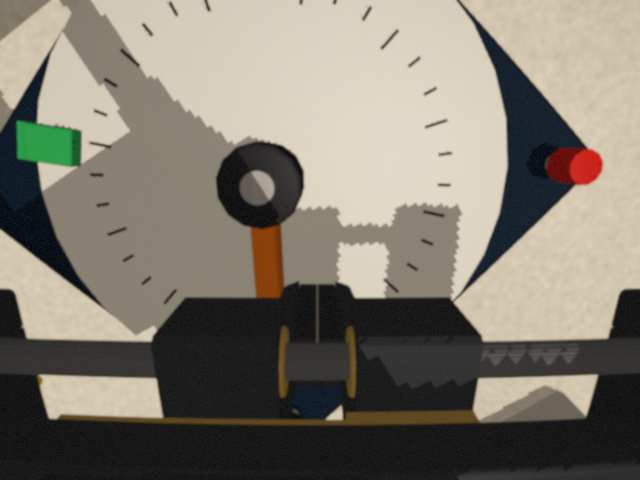

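```bash
python3 -m crank '0 -1.8 -7.3 0 -8; 0 -4.5 -14.3 0 -16; 0 -8.1 -20.9 0 -24; 0 -12.7 -26.9 0 -32; 0 -18 -32.2 0 -40';  python3 -m crank '0 -6 -4.5 0 -8; 0 -12.6 -8.1 0 -16; 0 -19.6 -10.8 0 -24; 0 -27 -12.4 0 -32'; python3 - <<'E'
from h import *
s=robot.read_state(); print(s['q'].round(2),s['tcp_pos'].round(1),s['wrist_force'].round(2),s['moment'].round(2))
cv2.imwrite("pics/w3.png",robot.camera("wrist")[:,:,::-1])
E
```

```text
time_s: 3.72
tcp_pos: [599.8, -33.8, 117.7]
eef_rot: [0.582, 0.813, 0.001, 0.001]
wrist_force: [2.3, -0.3, -0.8]
gripper_width: 0.6
time_s: 4.22
tcp_pos: [572.6, -46.4, 117.7]
eef_rot: [0.783, 0.622, 0.001, 0.001]
wrist_force: [1.2, -0.4, -0.4]
gripper_width: 0.6
[-0.12  0.2   1.96 -0.    0.98  0.11] [572.6 -46.4 117.7] [ 1.22 -0.45 -0.35] [-0.32 -0.11 -0.04]
```

View pics/w3.png

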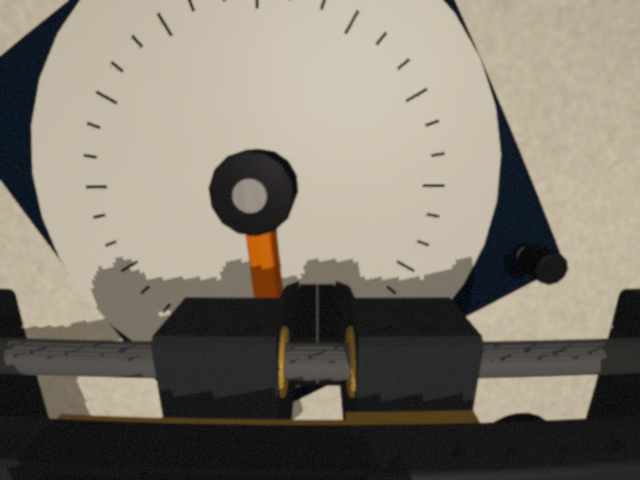

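```bash
cat >> h.py <<'E'
from scipy.optimize import minimize
def hull(m,P,shape=(480,640)):
    p=np.array([w2p(m,q) for q in P]); M=np.zeros(shape,np.uint8)
    cv2.fillConvexPoly(M,cv2.convexHull((p*16).round().astype(np.int32).reshape(-1,1,2)),255,cv2.LINE_AA,4); return M.astype(float)/255
def boxpts(pv,th,r0,r1,hw,z0,z1):
    a=np.radians(th);u=np.array([np.cos(a),np.sin(a)]);n=np.array([-u[1],u[0]])
    return [[*(pv+r*u+w*n),z] for r in(r0,r1) for w in(-hw,hw) for z in(z0,z1)]
def cyl(pv,r,z0,z1): return [[pv[0]+r*np.cos(t),pv[1]+r*np.sin(t),z] for t in np.linspace(0,2*np.pi,48) for z in(z0,z1)]
def fit(im,m,pv0,thp,tht=None,valid=None,near=70,hub=None):
    h=hsv(im); O=cv2.inRange(h,np.array((3,110,50)),np.array((20,255,255)))>0; G=cv2.inRange(h,np.array((45,80,40)),np.array((85,255,255)))>0
    if valid is None: valid=np.ones(O.shape,bool)
    reg=np.zeros(O.shape,np.uint8)
    c=w2p(m,[*pv0,95]); rad=np.linalg.norm(w2p(m,[pv0[0]+125,pv0[1],95])-c); cv2.circle(reg,(int(c[0]),int(c[1])),int(rad),1,-1)
    valid=valid&(reg>0)
    def cost(p):
        pv=p[:2]; B=hull(m,boxpts(pv,p[2],-10,74.5,5,92,112)); H=hull(m,cyl(pv,16,85,116)); B=B*(1-H)
        c=np.abs(B-O)[valid].sum()/O[valid].sum()
        # hub darkness
        if hub is not None: c+=np.abs(H*(1)-(hub>0))[valid].sum()/(hub>0).sum()
        if len(p)>3: T=hull(m,boxpts(pv,p[3],84,110,8,85,93)); c+=np.abs(T-G)[valid].sum()/G[valid].sum()
        return c
    x0=np.array([*pv0,thp]+([] if tht is None else [tht]),float)
    S=np.vstack([x0]+[x0+e*s for e,s in zip(np.eye(len(x0)),(3,3,5,5))])
    r=minimize(cost,x0,method='Nelder-Mead',options=dict(initial_simplex=S,maxiter=300,xatol=.05,fatol=1e-4)); return r.x,r.fun
E
python3 - <<'E'
from h import *
v=np.zeros((480,640),bool); v[:290]=1
m=robot.camera_model("wrist")
im=cv2.imread("pics/w3.png")[:,:,::-1].copy()
h=hsv(im); hub=np.zeros((480,640),np.uint8); hub[120:240,180:320]=(h[120:240,180:320,2]<75)|0
hubm=np.zeros_like(hub); cv2.fillConvexPoly(hubm,cv2.convexHull(np.argwhere(hub)[:,::-1].astype(np.int32)),1)
print(hubm.sum()); print(fit(im,m,(562.5,8.6),-105,valid=v,hub=hubm))
# refit with the first pictures
for n in("top","scene"):
    mm=robot.camera_model(n); i0=cv2.imread(f"pics/{n}0.png")[:,:,::-1].copy(); print(n,fit(i0,mm,(562.5,8.6),-15,-131))
E
```

```text
5850
(array([ 561.82985159,    9.90668098, -100.76019875]), np.float64(0.2938246882750802))
top (array([ 555.4907566 ,    7.16905125,  -12.98291956, -130.06405202]), np.float64(1.3778838725032498))
scene (array([ 553.57417049,   11.75855079,  -18.25914715, -125.80668097]), np.float64(0.9893347824847856))
```

```bash
python3 -m crank '0 -7.4 -0.6 0 -8; 0 -14.9 -0.2 0 -16; 0 -22.3 1.2 0 -24; 0 -22.3 1.2 0 -24'; python3 -m crank '0 10 -11 0 0; 0 10 -11 40 0; 0 10 -11 90 0; 0 10 -11 100 0; 0 10 -11 100 0'; python3 - <<'E'
from h import *
s=robot.read_state(); print(s['q'].round(2),s['tcp_pos'].round(1),s['wrist_force'].round(2))
cv2.imwrite("pics/w4.png",robot.camera("wrist")[:,:,::-1]);cv2.imwrite("pics/s4.png",robot.camera("scene")[:,:,::-1])
E
```

```text
time_s: 4.78
tcp_pos: [549.4, -44.4, 117.1]
eef_rot: [0.894, 0.448, 0.0, 0.0]
wrist_force: [0.7, -0.9, -0.2]
gripper_width: 0.4
time_s: 5.4
tcp_pos: [560.6, -55.9, 217.5]
eef_rot: [0.895, 0.447, 0.001, 0.001]
wrist_force: [-0.4, 0.4, 0.0]
gripper_width: 0.2
[-0.14  0.08  1.89  0.    1.17  0.5 ] [560.6 -55.9 217.5] [-0.42  0.44  0.01]
```

View pics/w4.png

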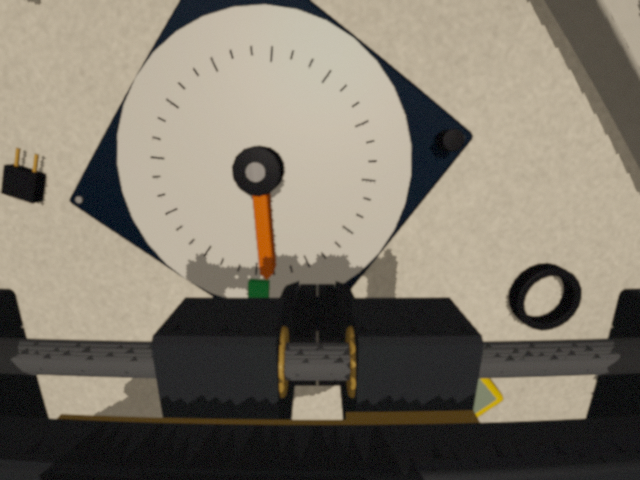

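View pics/s4.png

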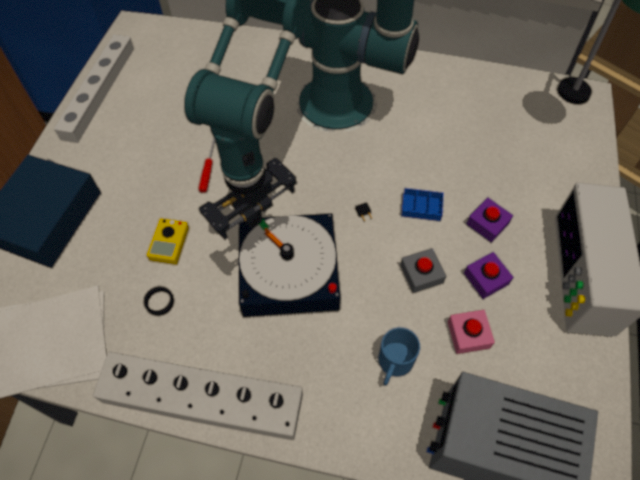

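```bash
python3 -m crank '0 -25 -30 10 0; 0 -42 -48 20 0; 0 -42 -48 20 0; 0 -42 -48 20 0'; python3 - <<'E'
from h import *
m=robot.camera_model("wrist"); im=robot.camera("wrist"); cv2.imwrite("pics/w5.png",im[:,:,::-1]); np.save("m5.npy",m,allow_pickle=True)
v=np.zeros((480,640),bool); v[:285]=1
def hubmask(im,c,r=45):
    h=hsv(im); k=np.zeros((480,640),np.uint8); x,y=int(c[0]),int(c[1]); k[y-r:y+r,x-r:x+r]=h[y-r:y+r,x-r:x+r,2]<75
    n,l,s,cc=cv2.connectedComponentsWithStats(k); i=1+np.argmax(s[1:,4]); M=np.zeros_like(k); cv2.fillConvexPoly(M,cv2.convexHull(np.argwhere(l==i)[:,::-1].astype(np.int32)),1); print('hub',cc[i]);return M
hm=hubmask(im,w2p(m,(562,9,105)))
for h in(None,hm): print(fit(im,m,(562,9),-128,-131,valid=v,hub=h))
meas(im,m)
E
```

```text
time_s: 6.0
tcp_pos: [517.2, -103.0, 235.2]
eef_rot: [0.895, 0.446, -0.001, -0.001]
wrist_force: [-0.0, -0.2, -0.4]
gripper_width: 0.4
hub [269.42059008  71.43251726]
(array([ 561.05945139,    8.71179695, -123.19571514, -130.75560299]), np.float64(0.5181974186131568))
(array([ 560.97997997,    8.48023396, -123.33653787, -130.84160127]), np.float64(0.7288074098005787))
orange 1299 [273.8 135.5] [538.6 -26.5] dir 55.9 len [10.  57.6]
orange 467 [282.1 361.3] [ 434.5 -166.4] dir 50.4 len [ 6.8 69.1]
orange 468 [351.6 361.7] [ 479.1 -200.3] dir 55.6 len [ 6.4 68.6]
orange 2781 [321.7 418.7] [ 424.9 -231.4] dir 144.2 len [ 11.3 348.7]
green 715 [266.7 211.9] [497.7 -65.3] dir 48.3 len [15.9 27.1]
```

View pics/w5.png

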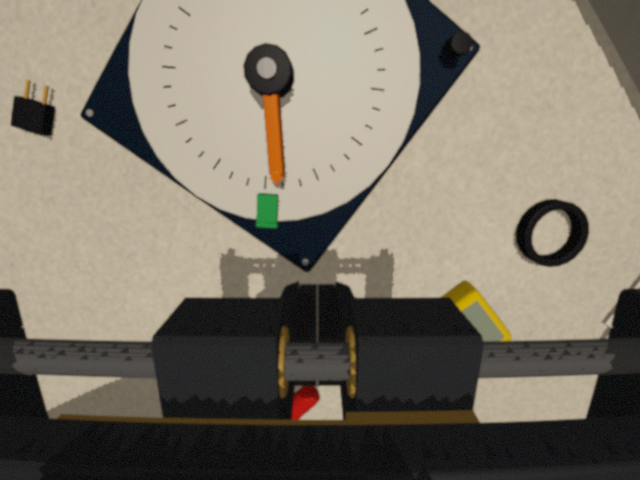

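```bash
python3 -m crank '0 25 30 0 -4; 0 40 49 0 -4; 0 40 49 -50 -4; 0 40 49 -105 -4; 0 40 49 -118 -4'; python3 -m crank '0 0 0 0 0; 0 0 0 0 0'; python3 - <<'E'
from h import *
s=robot.read_state(); print(s['tcp_pos'].round(1),s['eef_rot'].round(4),np.degrees(2*np.arctan2(s['eef_rot'][1],s['eef_rot'][0]))-90)
E
```

```text
time_s: 6.68
tcp_pos: [554.1, -53.0, 113.8]
eef_rot: [0.91, 0.415, -0.004, -0.003]
wrist_force: [-0.8, 0.2, 0.6]
gripper_width: 0.5
time_s: 6.92
tcp_pos: [559.5, -54.5, 121.0]
eef_rot: [0.91, 0.415, 0.002, 0.001]
wrist_force: [-0.6, -0.1, 0.6]
gripper_width: 0.4
[559.5 -54.5 121. ] [0.9099 0.4149 0.0017 0.001 ] -40.97178084748891
```

```bash
python3 -m crank '0 -4 3.5 -1 0; 0 -8 7 -1 0; 0 -8 7 -1 0; 0 -8 7 -1 0'; python3 - <<'E'
from h import *
s=robot.read_state(); print(s['tcp_pos'].round(2),s['wrist_force'].round(2))
E
```

```text
time_s: 7.42
tcp_pos: [549.6, -47.3, 118.0]
eef_rot: [0.91, 0.415, 0.0, 0.0]
wrist_force: [0.1, 0.2, 0.4]
gripper_width: 0.6
[549.6  -47.32 118.01] [0.15 0.18 0.38]
```

```bash
python3 -m crank '0 -2.5 2 0 0; 0 -5 4 0 0; 0 -6.5 5.2 0 0; 0 -7 5.6 0 0; 0 -7 5.6 0 0';python3 -m crank '0 0 0 0 0'; python3 - <<'E'
from h import *
s=robot.read_state(); print(s['tcp_pos'].round(2),s['wrist_force'].round(2))
E
python3 -m crank '0 6 -5 0 0; 0 12 -10 0 0; 0 12 -10 40 0; 0 12 -10 90 0; 0 12 -10 100 0'; python3 -m crank '0 -25 -30 10 0; 0 -55 -50 20 0; 0 -55 -50 20 0; 0 -55 -50 20 0; 0 -55 -50 20 0'
```

```text
time_s: 8.05
tcp_pos: [542.5, -41.8, 117.7]
eef_rot: [0.91, 0.415, -0.0, -0.0]
wrist_force: [-0.2, -1.3, -0.2]
gripper_width: 0.4
time_s: 8.18
tcp_pos: [542.5, -41.8, 117.7]
eef_rot: [0.91, 0.415, -0.0, -0.0]
wrist_force: [-0.2, -1.7, 0.4]
gripper_width: 0.4
[542.55 -41.77 117.69] [-0.25 -1.72  0.38]
time_s: 8.8
tcp_pos: [557.5, -52.4, 222.1]
eef_rot: [0.91, 0.415, 0.003, 0.002]
wrist_force: [1.3, 1.0, -0.5]
gripper_width: 0.3
time_s: 9.43
tcp_pos: [499.9, -101.3, 237.0]
eef_rot: [0.91, 0.415, -0.0, -0.0]
wrist_force: [0.3, 0.4, -0.6]
gripper_width: 0.5
```

```bash
cat >> h.py <<'E'
def hubmask(im,c,r=45):
    h=hsv(im); k=np.zeros((480,640),np.uint8); x,y=int(c[0]),int(c[1]); k[y-r:y+r,x-r:x+r]=h[y-r:y+r,x-r:x+r,2]<75
    n,l,s,cc=cv2.connectedComponentsWithStats(k); i=1+np.argmax(s[1:,4]); M=np.zeros_like(k); cv2.fillConvexPoly(M,cv2.convexHull(np.argwhere(l==i)[:,::-1].astype(np.int32)),1); return M
E
python3 - <<'E'
from h import *
m=robot.camera_model("wrist"); im=robot.camera("wrist"); cv2.imwrite("pics/w6.png",im[:,:,::-1]); np.save("m6.npy",m,allow_pickle=True)
v=np.zeros((480,640),bool); v[:285]=1
hm=hubmask(im,w2p(m,(561,8.6,105)))
for h in(None,hm): print(fit(im,m,(561,8.6),-130,-131,valid=v,hub=h))
meas(im,m); print(robot.read_state()['time_s'])
E
```

```text
(array([ 560.72700616,    9.36727604, -130.07363711, -130.68143529]), np.float64(0.5445511749109835))
(array([ 561.44266278,    8.81782011, -130.86710316, -130.97343879]), np.float64(0.751609864593927))
orange 1301 [279.1 124.4] [534.1 -23.2] dir 48.5 len [ 9.9 57.5]
orange 494 [282.1 361.5] [ 412.1 -159.7] dir 46.2 len [ 6.9 69.4]
orange 476 [351.5 361.4] [ 454.8 -196.5] dir 51.7 len [ 6.6 69.5]
orange 2832 [322.  418.7] [ 398.3 -224.5] dir 140.2 len [ 11.2 346.7]
green 692 [283.2 202.3] [497.4 -65.3] dir 48.6 len [15.7 26.6]
9.475
```

View pics/w6.png

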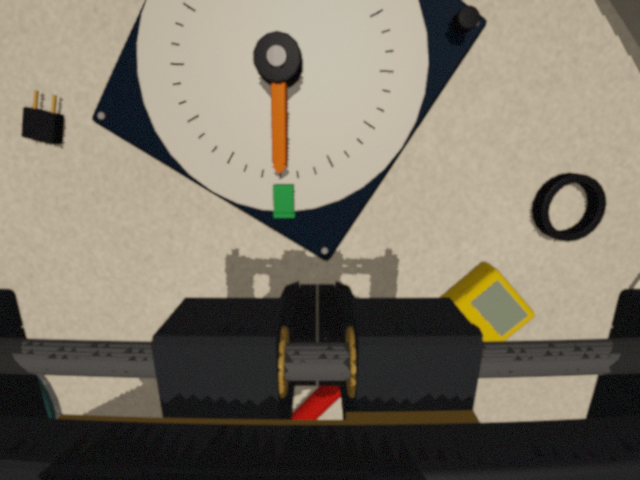

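```bash
python3 - <<'E'
from h import *
m=np.load("m6.npy",allow_pickle=True).item(); im=cv2.imread("pics/w6.png")
s=6; x0,y0=220,20; Z=cv2.resize(im[y0:y0+210//2*2-110+110-100+90,x0:x0+130],None,fx=s,fy=s,interpolation=cv2.INTER_CUBIC)
Z=cv2.resize(im[y0:y0+205,x0:x0+130],None,fx=2.9,fy=2.9,interpolation=cv2.INTER_CUBIC); s=2.9
pv=np.array([561.4,8.8])
def P(q): return tuple(((w2p(m,q)-[x0-.5,y0-.5])*s).round().astype(int).tolist())
for pts,c in((boxpts(pv,-130.9,-10,74.5,5,112,112),(255,0,0)),(boxpts(pv,-131,84,110,8,93,93),(255,0,255))):
    q=[P(p) for p in pts[::2]]
    for i,j in((0,1),(1,3),(3,2),(2,0)): cv2.line(Z,q[i],q[j],c,1)
cv2.imwrite("pics/w6z.png",Z)
E
```

```text
(no output)
```

View pics/w6z.png

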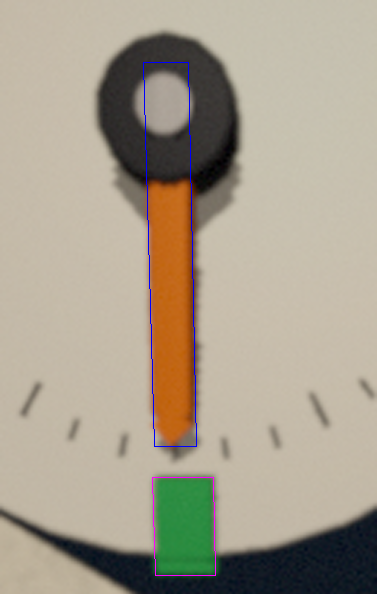

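```bash
python3 -m crank '0 -15 60 0 0; 0 -30 120 0 0; 0 -45 180 0 0; 0 -60 240 0 0; 0 -70 300 0 0'; python3 -m crank '0 0 10 0 0; 0 0 10 0 0;  0 0 10 0 0'; python3 - <<'E'
from h import *
s=robot.read_state(); print(s['tcp_pos'],s['time_s'])
for n in("wrist","top","scene"):
    m=robot.camera_model(n); np.save(f"m7{n}.npy",m,allow_pickle=True); cv2.imwrite(f"pics/{n}7.png",robot.camera(n)[:,:,::-1])
E
```

```text
time_s: 10.1
tcp_pos: [428.8, 200.6, 237.6]
eef_rot: [0.91, 0.415, 0.0, -0.0]
wrist_force: [0.3, -0.5, -0.5]
gripper_width: -0.1
time_s: 10.48
tcp_pos: [429.8, 207.2, 237.4]
eef_rot: [0.91, 0.414, -0.0, 0.0]
wrist_force: [1.1, -0.2, -0.5]
gripper_width: 0.3
[429.84078478 207.18723826 237.40714115] 10.475
```

View pics/wrist7.png

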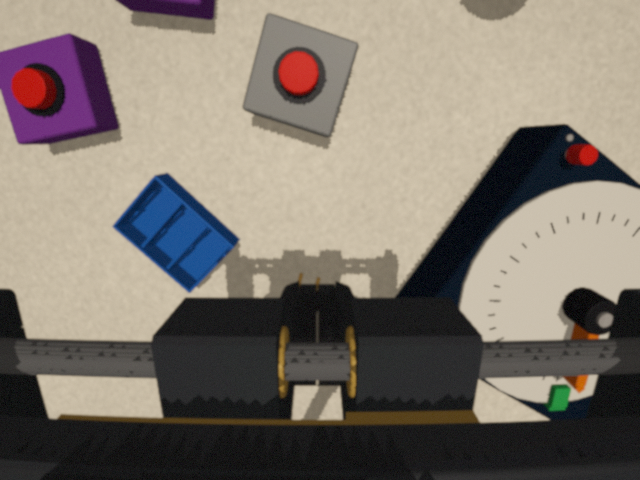

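View pics/scene7.png

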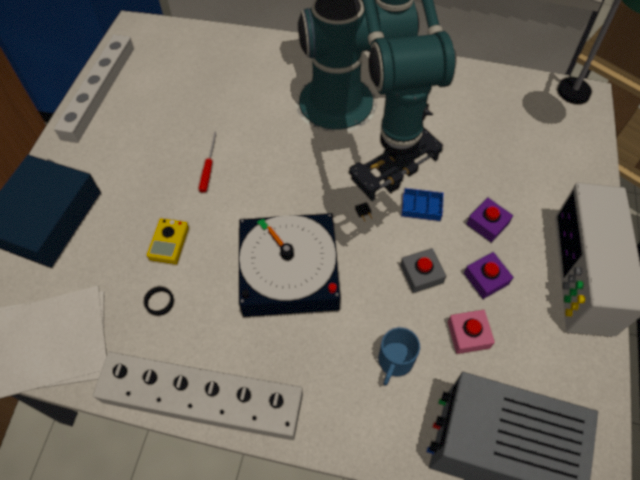

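View pics/top7.png

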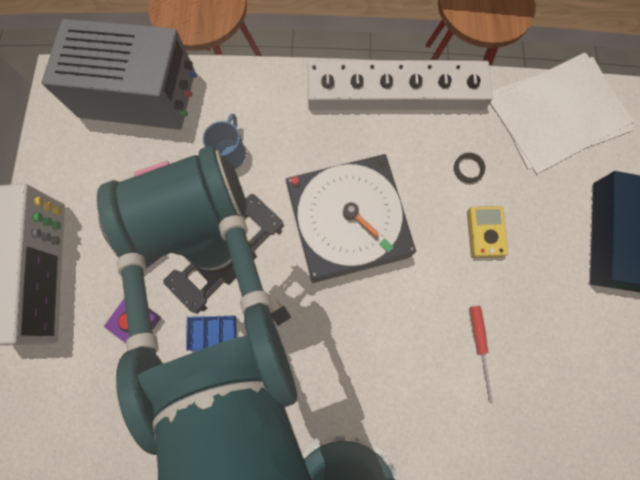

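```bash
sed -i 's/pv0\[0\]+125/pv0[0]+112/' h.py; python3 - <<'E'
from h import *
for n,pv in(("top",(560.2,9.6)),("scene",(563,8))):
    m=np.load(f"m7{n}.npy",allow_pickle=True).item(); im=cv2.imread(f"pics/{n}7.png")[:,:,::-1].copy()
    hm=hubmask(im,w2p(m,(*pv,105)),14 if n=="top" else 14)
    for h in (None,hm): print(n,fit(im,m,pv,-131,-131,hub=h))
    z=cv2.resize(im[200:260,340:410] if n=="top" else im[210:270,245:315],None,fx=8,fy=8,interpolation=cv2.INTER_CUBIC); cv2.imwrite(f"pics/{n}7z.png",z[:,:,::-1])
m=np.load("m7wrist.npy",allow_pickle=True).item(); im=cv2.imread("pics/wrist7.png")[:,:,::-1].copy()
for a,c,k in blobs(im,(0,150,60),(4,255,255),(250,20,350,120),50):
    print(a,c,p2w(m,c,60).round(1)); ys,xs=np.nonzero(k)
hull_=lambda p:hull(m,cyl(p,16,56,60))
k=k.astype(float)
r=minimize(lambda p:np.abs(hull(m,cyl(p[:2],16,52,60))-k).sum()/k.sum(),[503,309],method='Nelder-Mead'); print(r.x,r.fun)
E
```

```text
Traceback (most recent call last):
  File "h.py", line 56, in hubmask
    n,l,s,cc=cv2.connectedComponentsWithStats(k); i=1+np.argmax(s[1:,4]); M=np.zeros_like(k); cv2.fillConvexPoly(M,cv2.convexHull(np.argwhere(l==i)[:,::-1].astype(np.int32)),1); return M
                                                      ~~~~~~~~~^^^^^^^^^
ValueError: attempt to get argmax of an empty sequence
```

```bash
sed -i 's/,2\]<75/,2]<(105 if r<20 else 75)/' h.py; python3 - <<'E'
from h import *
for n,pv in(("top",(560.2,9.6)),("scene",(563,8))):
    m=np.load(f"m7{n}.npy",allow_pickle=True).item(); im=cv2.imread(f"pics/{n}7.png")[:,:,::-1].copy()
    hm=hubmask(im,w2p(m,(*pv,105)),14 if n=="top" else 14)
    for h in (None,hm): print(n,fit(im,m,pv,-131,-131,hub=h))
    z=cv2.resize(im[200:260,340:410] if n=="top" else im[210:270,245:315],None,fx=8,fy=8,interpolation=cv2.INTER_CUBIC); cv2.imwrite(f"pics/{n}7z.png",z[:,:,::-1])
m=np.load("m7wrist.npy",allow_pickle=True).item(); im=cv2.imread("pics/wrist7.png")[:,:,::-1].copy()
for a,c,k in blobs(im,(0,150,60),(4,255,255),(250,20,350,120),50):
    print(a,c,p2w(m,c,60).round(1)); ys,xs=np.nonzero(k)
k=k.astype(float)
r=minimize(lambda p:np.abs(hull(m,cyl(p[:2],16,52,60))-k).sum()/k.sum(),[503,309],method='Nelder-Mead'); print(r.x,r.fun)
E
```

```text
top (array([ 552.56689429,    9.90201717, -124.80132903, -127.89934039]), np.float64(1.8235191915671614))
top (array([ 555.83288949,    7.64559288, -127.92285943, -128.56596757]), np.float64(2.4395708657987107))
scene (array([ 562.52084814,    8.36582954, -132.39198748, -130.52169007]), np.float64(1.2472069665706973))
scene (array([ 561.7351094 ,    6.4549294 , -133.44367871, -131.2412146 ]), np.float64(1.5092490063520128))
1413 [298.09837226  72.57395612] [499.9 309.8  60. ]
[499.91632335 310.01924724] 0.06349444236293243
```

View pics/top7z.png

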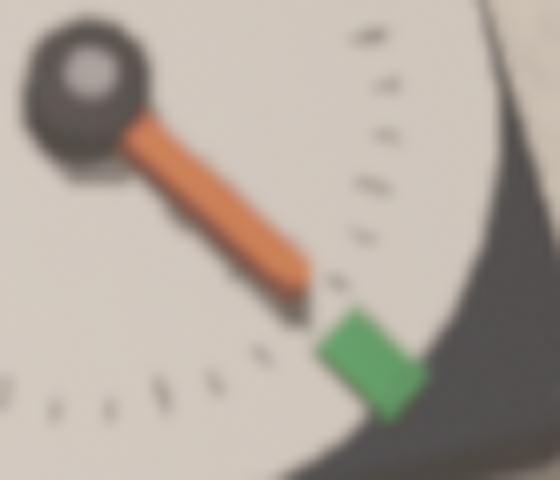

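View pics/scene7z.png

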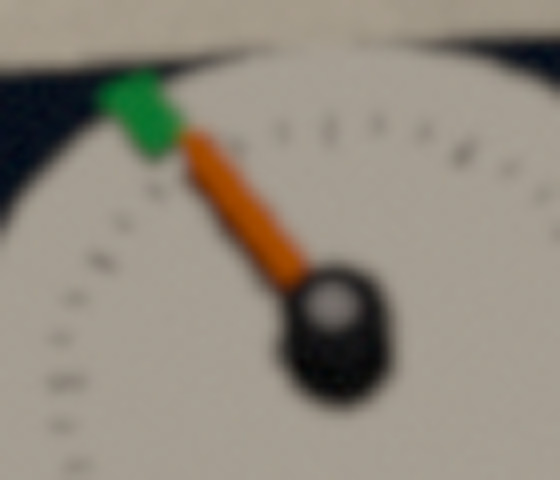

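```bash
python3 - <<'E'
from h import *
out=[]
for n,pv,(x0,y0) in(("top",(560.2,9.6),(335,195)),("scene",(563.3,7.95),(245,208))):
    m=np.load(f"m7{n}.npy",allow_pickle=True).item(); im=cv2.imread(f"pics/{n}7.png"); s=6; pv=np.array(pv)
    Z=cv2.resize(im[y0:y0+65,x0:x0+65],None,fx=s,fy=s,interpolation=cv2.INTER_CUBIC)
    P=lambda q:tuple(((w2p(m,q)-[x0-.5,y0-.5])*s).round().astype(int).tolist())
    for pts,c in((boxpts(pv,-131,-10,74.5,5,112,112),(255,0,0)),(boxpts(pv,-131,84,110,8,93,93),(255,0,255))):
        q=[P(p) for p in pts[::2]]
        for i,j in((0,1),(1,3),(3,2),(2,0)): cv2.line(Z,q[i],q[j],c,1)
    c=[P(p) for p in cyl(pv,16,116,116)]
    cv2.polylines(Z,[np.array(c)],True,(255,255,0),1)
    out.append(Z)
cv2.imwrite("pics/ov7.png",np.hstack(out))
E
```

```text
(no output)
```

View pics/ov7.png

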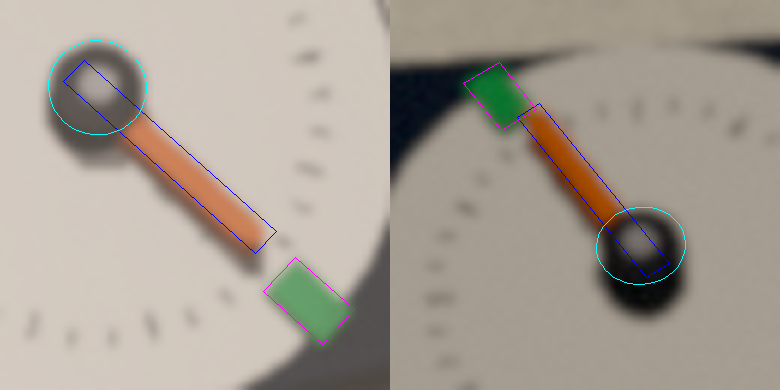

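The pointer and tab agree to within about 0.5–1° in all views, and the tab is still at -131°. Next is the button on the grey trigger, at about (500, 310).

```bash
python3 -m crank '0 35 51 0 0; 0 70.5 102.5 0 0; 0 70.5 102.5 -50 0; 0 70.5 102.5 -100 0; 0 70.5 102.5 -135 0'; python3 -m crank '0 0 0 0 0; 0 0 0 0 0; 0 0 0 0 0'; python3 - <<'E'
from h import *
s=robot.read_state(); print(s['tcp_pos'].round(2),s['wrist_force'].round(2))
cv2.imwrite("pics/w8.png",robot.camera("wrist")[:,:,::-1]);cv2.imwrite("pics/s8.png",cv2.resize(robot.camera("scene")[190:310,360:520],None,fx=4,fy=4,interpolation=cv2.INTER_CUBIC)[:,:,::-1])
E
```

```text
time_s: 11.25
tcp_pos: [499.6, 309.1, 100.1]
eef_rot: [0.91, 0.414, -0.001, 0.0]
wrist_force: [-0.2, -0.8, 0.1]
gripper_width: 0.3
time_s: 11.62
tcp_pos: [501.9, 311.3, 105.3]
eef_rot: [0.91, 0.415, 0.002, -0.0]
wrist_force: [0.0, -0.7, -0.2]
gripper_width: 0.2
[501.85 311.32 105.31] [ 0.03 -0.74 -0.19]
```

View pics/w8.png

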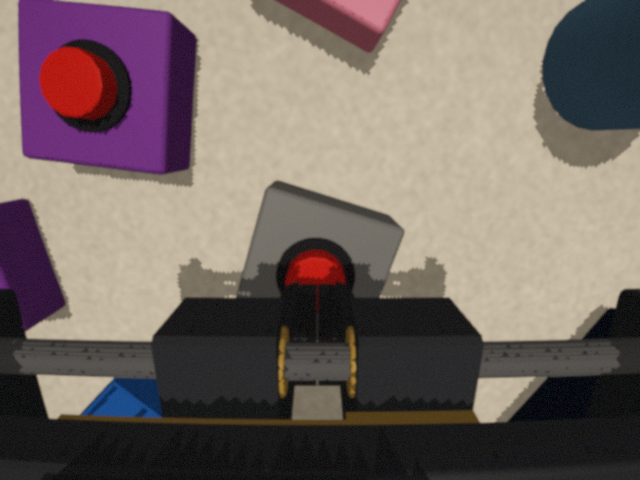

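View pics/s8.png

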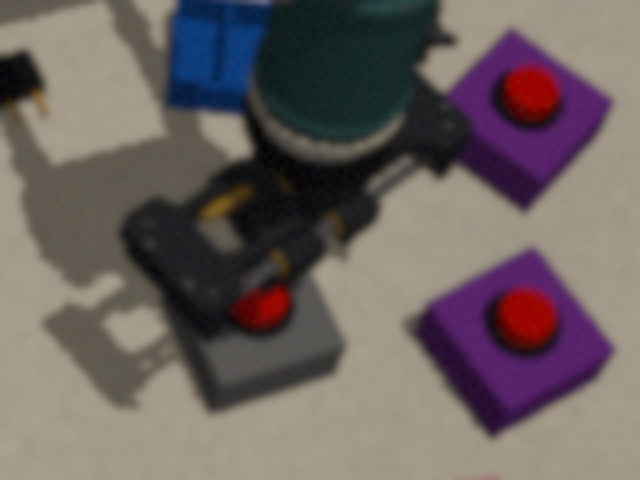

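```bash
python3 -m crank '0 0 0 -8 0; 0 0 0 -16 0; 0 0 0 -20 0; 0 0 0 -20 0; 0 0 0 -20 0'; python3 -m crank '0 0 0 -2 0; 0 0 0 -4 0; 0 0 0 -4 0'
```

```text
time_s: 12.35
tcp_pos: [500.1, 310.8, 82.7]
eef_rot: [0.91, 0.415, -0.0, -0.0]
wrist_force: [-0.8, -1.2, 0.5]
gripper_width: 0.2
time_s: 12.72
tcp_pos: [500.2, 310.8, 78.9]
eef_rot: [0.91, 0.415, 0.0, -0.0]
wrist_force: [-0.5, -0.1, 1.9]
gripper_width: 0.5
```

```bash
python3 -m crank '0 0 0 -2 0; 0 0 0 -4 0; 0 0 0 -5.5 0; 0 0 0 -5.5 0';  python3 -m crank '0 0 0 -1 0; 0 0 0 -1 0'
```

```text
time_s: 13.22
tcp_pos: [500.3, 310.9, 73.5]
eef_rot: [0.91, 0.415, 0.0, -0.0]
wrist_force: [0.0, -0.7, 6.0]
gripper_width: 0.3
time_s: 13.48
tcp_pos: [500.3, 310.9, 73.4]
eef_rot: [0.91, 0.415, 0.0, -0.0]
wrist_force: [-2.9, -1.9, 9.8]
gripper_width: 0.1
```

```bash
python3 -m crank '0 0 0 -1 0; 0 0 0 -1 0; 0 0 0 -1 0'; python3 -m crank '0 0 0 3 0; 0 0 0 7 0; 0 0 0 20 0; 0 0 0 60 0; 0 0 0 110 0'; python3 -m crank '0 -40 -45 30 0; 0 -75 -95 60 0; 0 -75 -95 60 0; 0 -75 -95 60 0'; python3 - <<'E'
from h import *
s=robot.read_state(); print(s['tcp_pos'].round(2),s['wrist_force'].round(2),s['time_s'])
m=robot.camera_model("wrist");im=robot.camera("wrist"); cv2.imwrite("pics/w9.png",im[:,:,::-1])
sc=robot.camera("scene");cv2.imwrite("pics/s9.png",sc[:,:,::-1]); t=robot.camera("top");cv2.imwrite("pics/t9.png",t[:,:,::-1])
for a,c,k in blobs(im,(0,150,60),(4,255,255),(0,0,640,290),300): print(a,c.round(1),p2w(m,c,60).round(1))
for n,i,b in(("top",t,(340,200,420,270)),("scene",sc,(245,205,300,260))):
    i0=cv2.imread(f"pics/{n}7.png")[:,:,::-1].copy()
    for lo,hi in(((4,100,80),(20,255,255)),((45,70,60),(85,255,255))): print(n,[(x[0],x[1].round(2)) for x in blobs(i0,lo,hi,b)],[(x[0],x[1].round(2)) for x in blobs(i,lo,hi,b)])
E
```

```text
time_s: 13.85
tcp_pos: [500.4, 310.9, 73.3]
eef_rot: [0.91, 0.415, 0.0, -0.0]
wrist_force: [-4.2, -1.5, 15.5]
gripper_width: 0.8
time_s: 14.48
tcp_pos: [498.7, 310.0, 180.7]
eef_rot: [0.91, 0.415, -0.002, 0.0]
wrist_force: [0.5, -0.0, 0.6]
gripper_width: 0.2
time_s: 14.98
tcp_pos: [425.2, 215.7, 241.7]
eef_rot: [0.91, 0.414, 0.001, -0.0]
wrist_force: [0.0, -0.3, -0.7]
gripper_width: 0.7
[425.25 215.67 241.69] [ 0.01 -0.3  -0.7 ] 14.975
1349 [309.5  78.7] [499.9 309.9  60. ]
1310 [48.1 93. ] [330.2 448.6  60. ]
472 [588.2 159.1] [642.9 104.5  60. ]
top [(np.int32(158), array([366.22, 225.08]))] [(np.int32(158), array([366.22, 225.08]))]
top [(np.int32(79), array([386.33, 245.3 ]))] [(np.int32(80), array([386.34, 245.38]))]
scene [(np.int32(127), array([274.75, 235.76]))] [(np.int32(127), array([274.75, 235.76]))]
scene [(np.int32(72), array([262.31, 223.44]))] [(np.int32(73), array([262.27, 223.38]))]
```

View pics/w9.png

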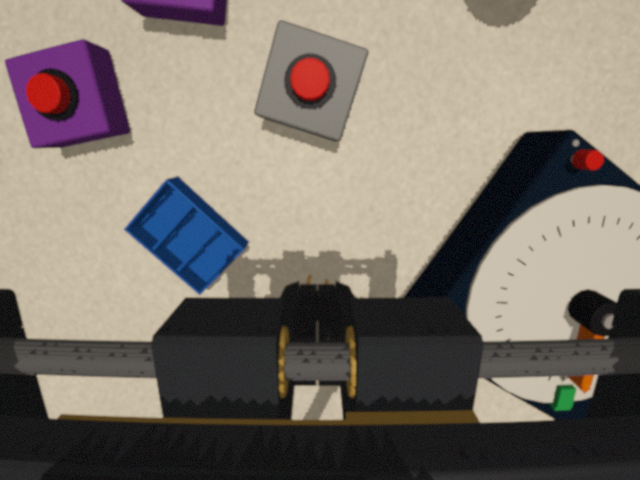

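View pics/s9.png

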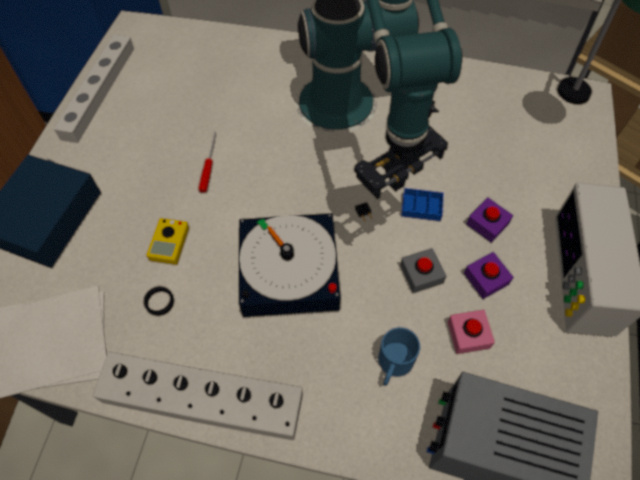

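```bash
python3 -c "
from rig import robot
print(robot.close_job())"
```

```text
the job is handed in; nothing more can be done
None
```

I pushed the pointer round clockwise with the shut fingertips until it pointed at the green tab. Only then did I press the grey trigger's button down and let it up, and I handed the job in at about 15 s.

- **Pointer:** the close wrist view put it at about -130.1° to -131.4°, with the tab at about -131°. The tab sat at about -131° both before and after the push. Fits on the coarser top and scene pictures were poor and scattered by up to about 2°. I put that down to the bar's visible side face and judged the true error to be about 1° or less.
- **Button:** it stopped at 73.3 mm tool height after about 5.6 mm of measured travel, against 6 mm nominal. The force rose to 15.5 N with no further movement, so it was at its stop. It came up again when I lifted off.
- **Final pictures:** the button centre is at the same place to within 0.1 mm, so the trigger box did not shift. The pointer and tab did not move during the press, nothing else looks displaced, and the arm was clear of everything.

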